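# Run the reader carriage out, try its cover and hold it open

## Robot

A 6-joint arm with a two-finger parallel gripper is mounted at the origin on a cart in front of the work surface, level with it; the furniture and walls round the work are solid. World frame = base frame: x ahead of the robot, y to its left, z up, the work surface at z = 0. Lengths are in m, angles in rad, forces in N, time in s.
With the tool pointing down it reaches from about 0.35 to 0.85 m from the base axis. Payload 8.1 kg.
Tool frame: the origin (TCP) lies between the finger pads; the fingertips stand 11 mm ahead of it and the grasp point (between the pads) lies 8 mm behind it (robot.tips_ahead is the distance from the TCP to the fingertips, in m); z points along the fingers, y is the line along which they close (so a half turn about z gives the same grasp; the last joint's range is limited). The gripper opens to 93 mm and grips with 3 to 60 N. Pads are 15 mm wide; open, the fingers measure 128 mm over their backs; the gripper's body (75 mm by 188 mm) begins 65 mm behind the grasp point.
Start: joints at [-1.281, 0.13, 1.488, -0, 1.523, -0.085], TCP at [0.22, -0.558, 0.23] pointing down, gripper open.
Joint ranges: [-2.96, 2.96], [-0.89, 2.26], [0.02, 2.5], [-1.34, 4.48], [0, 2.73], [-2.66, 2.66]. Speed limits (rad/s): [2.39, 2.39, 2.79, 3.14, 3.14, 3.14].

## Interface

Orientations are given as a rotation vector (axis times angle).
In Python, from plant import robot gives the robot as it stands. The module is installed in compiled form; this text tells all that it offers.
- The arm moves only by the tool move_arm, never from a script. Its argument "deltas" is one flat list of numbers, 7 for each row, row after row: the shift along the tool's x, y, z in m, then the turn, a rotation vector about the tool's x, y, z in rad, then the opening, from 0 (shut) to 1 (fully open). A call has 1 to 12 rows; each row is the pose to reach, as a shift and turn from the pose commanded when the call began, along the tool's axes at that moment; what a row does not reach only later rows make up. A row lasts 1/8 s, in which the tool goes at most 62.5 mm and 10.7 degrees, less where a joint would pass 70% of its speed; a pose out of reach is approached as far as the arm can. A call with a gripper value outside its range is refused whole. The fingers move at their own pace and stop on an object; "squeeze" is the grip in N (left out, the last holds). Time passes only in rows, so rows that repeat a pose let the fingers close. It gives the time, the measured TCP pose, the force, the opening and the grip force at its end, in the units of the state.
- robot.read_state(): the state, without advancing time (a new reading comes with each control period).
- robot.read_camera(name): name is "scene" or "top" or "wrist"; returns (picture, depth): 384x512x3 uint8, red, green, blue; 384x512 float32, m along the optical axis (not along the pixel's ray), 0 where there is no reading.
- robot.camera_model(name): a dict with "K" (3x3 intrinsics, pixels), "R" (3x3) and "t" (3): a world point X has camera coordinates R X + t; the wrist camera has in their place "tool_from_camera" (4x4, takes a point from camera to tool coordinates, whose origin is the TCP and whose axes are the flange's). Camera axes: x right, y down, z forward; pixel columns grow to the right and rows downward; lengths in m; the calibration is good to about 2 mm. A picture is of the moment at which its call begins: read the wrist's pose just before it. camera_model takes no time and is no camera call.
- robot.close_job(): hands the job in; it is judged then, once.
Trained networks look in the newest picture that a camera, given by its name, has taken for a name from the list of things; names that differ only in an ending like _2 or _b are one class to them, and where a whole thing is asked for, a point or a joint stands for the part that bears it (a point fixed in the world has none). Each returns a list of dicts, best first, with "confidence" (0 to 1); they miss things now and then, are a little off and sometimes report something else, mostly with a low value. They report only what shows in the picture. A call takes as long as a camera call.
- robot.recognise(camera, label): "uv" ([column, row] in pixels, amid what is visible of it).
The state is a dict: "t": time; "q": joint angles; "dq": joint speeds; "joint_torque": joint torques, N m; "tool_pos": TCP position; "orientation": TCP orientation; "force": force on the tool from outside, world axes, zero at the start; "wrist_torque": the same for the moment, N m; "opening": finger opening in m; "gripper_force": force on a finger pad.
Only numpy, scipy, OpenCV 4.12 (cv2) and the standard library are available. Lean on these libraries where they do the work, as an engineer would, in place of code of your own. Each camera call takes 0.05 s, during which the arm holds its last target. There are 200 camera calls.

## Task

Slide the sample carriage of the small reader all the way out from under the reading head to its end stop, keeping the cover shut. There, before touching the release, gently tug the cover up by its T-handle to find out whether it is caught; only if it is caught, slide the release fully across towards the end stop, otherwise leave the release alone. Then raise the cover to at least 45 degrees and finish while still holding it there, with the carriage at its stop and the bottles and mug left standing where they are.

Things in the scene. Friction and masses are not known exactly. Their poses are not given: they have to be found in the camera images.
- reader: Fixed bench reader, turned up to 0.2 rad; origin on the table under its grey bed plate (x -105..95, y -230..185 mm, 18 thick). +x to the rear, +y along its guide rods towards the end stop (aluminium bar at the +y end, top at z 51 mm), z up. White column and overhanging reading head cover the rear half of the -y end: x 0..90, y -230..-40, up to z 150 mm, petri dish on top to z 162.
- carriage (a joint): Sample carriage (white box 190 mm long in y, cover on top, grey ledge 55 mm deep along its front); slides along the reader's +y: 0 m under the head, 0.14 m against the end stop. Starts at 0..0.075, stays where left, takes about 3 N to slide. May be drawn along by the cover's T-handle.
- cover (a joint): Angle (rad) of the carriage's flat white cover, 190 (y) x 137 (x) x 10 mm, about 0.35 kg, hinged along its rear edge; 0 shut, grows as the front rises, limit 1.4; falls shut if let go. A catch hidden inside holds it in some starts and not in others, unseen from outside: a caught cover lifts 0.04 rad (6 mm at the handle) and stops hard (pull under 25 N); a free one opens on.
- handle (a point): Centre of the cover's T-handle: black round bar 18 mm dia, 40 mm long along the reader's y, on a 12 mm wide stem in front of the cover. Shut: 100 mm above the table, 30 above the ledge, 35 before the cover's edge, 170 before and 12 above the hinge axis. Pinch its two flat ends from above (fingers closing along y); it pivots between the fingers as the cover swings. Axes: the cover's.
- cover_hinge (a point): Point on the cover's hinge axis (which runs along the reader's y), level in y with the handle, 88 mm above the table. Moves with the carriage.
- release (a joint): Release slide on the ledge: 0 m at the start, 0.018 m fully across (along the reader's +y, towards the end stop); 2 to 4 N, stays where left. Fully across, it frees the catch, which then stays free.
- release_knob (a point): Centre of the top of the release's knob: black upright block 12 x 12 mm, standing 20 mm above the ledge (top 90 mm above the table), 85 mm to the +y side of the handle's centre and 10 mm farther back at the start. Push it from its -y side with closed fingers, or pinch it. Moves with the carriage.
- bottle_big: Bystander, not part of the job: brown glass bottle with screw cap, 57 dia x 122 tall (mm); origin at the centre of its underside.
- bottle_small: Bystander, not part of the job: clear glass bottle with screw cap, 35 dia x 81 tall (mm); origin at the centre of its underside.
- dropper: Bystander, not part of the job: small brown dropper bottle, 31 dia x 86 tall (mm); origin at the centre of its underside.
- mug: Bystander, not part of the job: mug, 86 dia x 96 tall (mm); origin at the centre of its underside.
- ledge (a point): Point on top of the carriage's front ledge, 70 mm above the table, at the middle of its length, 75 mm in front of the reader's centre line; the ledge spans 27 mm before and 30 mm behind it. Axes as the reader's. Moves with the carriage.

How it is judged:
By the outcome, as a careful person would: the job done as asked, in the order asked, and still so for the second after the job is handed in, while the arm keeps its last pose, push and grip.
It also fails if it takes over 58 s, if anything falls off the work surface, if the arm or the gripper's body presses on something with over 40 N, if the wrist force passes 120 N, or if a joint passes its speed limit or range.

## Working session

There is one attempt and no reset: what is moved stays moved. The work goes in short steps, Python scripts to look and compute and a tool call to move; the robot and the scene stay as the last step left them, time stands still between calls to the robot, and variables do not carry over. Pictures are saved under pics/ and viewed, at most 10 in all, crops included, and the job is handed in when it is done.

Besides the shell and the picture viewer there is one more tool, called after "Call:" as name(argument=value, ...), one argument or row to a line, values as JSON. move_arm: Moves the arm, as the interface text tells. Its arguments: {"type":"object","properties":{"deltas":{"type":"array","items":{"type":"number"}},"squeeze":{"type":"number"}},"required":["deltas"]}

```bash
mkdir -p pics
cat > h.py <<'E'
import numpy as np, cv2
from scipy.spatial.transform import Rotation as Ro
from plant import robot
def world(cam,uv,d,st=None):
    m=robot.camera_model(cam);p=d*np.linalg.inv(m["K"])@np.array([uv[0],uv[1],1.])
    if cam=="wrist":
        T=np.array(m["tool_from_camera"]);p=T[:3,:3]@p+T[:3,3]
        return Ro.from_rotvec(st["orientation"]).as_matrix()@p+np.array(st["tool_pos"])
    return np.array(m["R"]).T@(p-np.array(m["t"]))
def med(D,uv,r=2):
    u,v=int(round(uv[0])),int(round(uv[1]));w=D[max(v-r,0):v+r+1,max(u-r,0):u+r+1];w=w[w>0]
    return float(np.median(w)) if w.size else 0
E
python3 - <<'E'
from h import *
s=robot.read_state();print(s)
for c in("scene","top"):
    im,D=robot.read_camera(c);cv2.imwrite(f"pics/{c}0.png",im[:,:,::-1]);np.save(f"{c}.npy",D)
    for l in("handle","release_knob","ledge","carriage","reader","cover_hinge","bottle_big","bottle_small","dropper","mug"):
        for r in robot.recognise(c,l)[:2]:
            d=med(D,r["uv"]);print(c,l,np.round(r["uv"],1),round(r["confidence"],2),np.round(world(c,r["uv"],d),3))
E
```

```text
{'t': 0.0, 'q': array([-1.28137898e+00,  1.31140233e-01,  1.48927848e+00, -4.04357455e-05,
        1.52301339e+00, -8.53834814e-02]), 'dq': array([-0.00019446, -0.0018701 ,  0.00038882,  0.00027727, -0.00146584,
        0.00105876]), 'joint_torque': array([ 7.80986829e-04, -5.59858239e+01, -4.91747904e+01,  7.67878373e-02,
        3.52538656e-02, -1.52579082e-04]), 'tool_pos': array([ 0.21950918, -0.55780691,  0.22860039]), 'orientation': array([-3.08479485e+00, -5.84958738e-01,  3.57159687e-04]), 'force': array([-0.64319106, -0.42186498,  0.73355962]), 'wrist_torque': array([-0.03797062, -0.03586796, -0.01182459]), 'gripper_force': 0.0, 'opening': 0.09292522085439978}
scene handle [265.6 150.3] 0.65 [ 0.623 -0.087  0.092]
scene release_knob [286.3 165.2] 0.55 [ 0.536 -0.045  0.075]
scene ledge [269.1 163. ] 0.87 [ 0.573 -0.007  0.088]
scene carriage [268.  159.4] 0.78 [ 0.584 -0.023  0.092]
scene carriage [260.9 170.1] 0.57 [ 0.595 -0.001  0.064]
scene reader [260.7 172.2] 0.78 [ 0.595 -0.001  0.058]
scene cover_hinge [265.1 150.2] 0.7 [ 0.624 -0.086  0.092]
scene bottle_big [236.  255.7] 0.6 [0.442 0.403 0.082]
scene bottle_small [272.2 244.5] 0.71 [0.419 0.297 0.049]
scene dropper [295.4 271.8] 0.62 [0.35  0.341 0.037]
scene mug [253.4 303.2] 0.65 [0.356 0.499 0.09 ]
top handle [324.6 173.8] 0.83 [ 0.607 -0.061  0.094]
top release_knob [325.6 179. ] 0.29 [ 0.592 -0.064  0.092]
top ledge [326.6 179. ] 0.64 [ 0.592 -0.067  0.092]
top carriage [326.5 177.8] 0.97 [ 0.596 -0.067  0.093]
top reader [327.1 173.9] 0.58 [ 0.608 -0.068  0.094]
top cover_hinge [324.8 171.1] 0.81 [ 0.616 -0.061  0.094]
top bottle_big [173.2 214.2] 0.72 [0.449 0.377 0.119]
top bottle_small [210.5 225.4] 0.45 [0.43  0.273 0.063]
top dropper [195.2 248.1] 0.64 [0.36  0.316 0.038]
top mug [147.2 238.9] 0.86 [0.38  0.475 0.007]
top mug [327.8 175. ] 0.58 [ 0.604 -0.07   0.093]
```

Run:
```python
import cv2
a=cv2.imread("pics/top0.png")[110:290,110:410];cv2.imwrite("pics/topc.png",cv2.resize(a,None,fx=2.6,fy=2.6,interpolation=cv2.INTER_CUBIC))
a=cv2.imread("pics/scene0.png")[90:330,170:390];cv2.imwrite("pics/scenec.png",cv2.resize(a,None,fx=2.5,fy=2.5,interpolation=cv2.INTER_CUBIC))
```

```text
(no output)
```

View pics/topc.png

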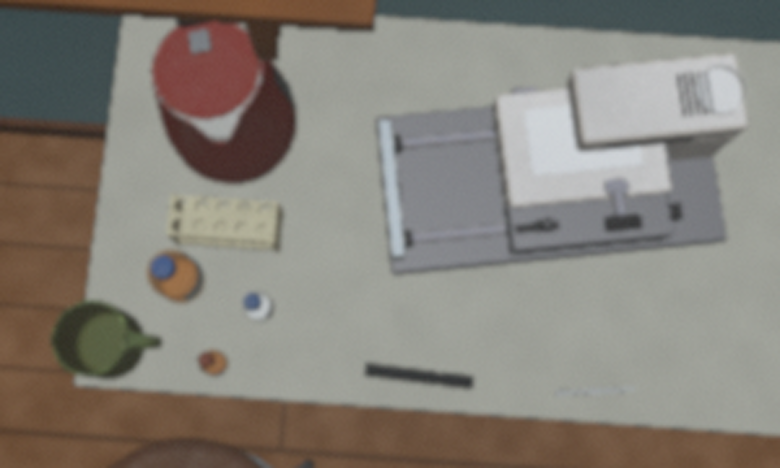

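View pics/scenec.png

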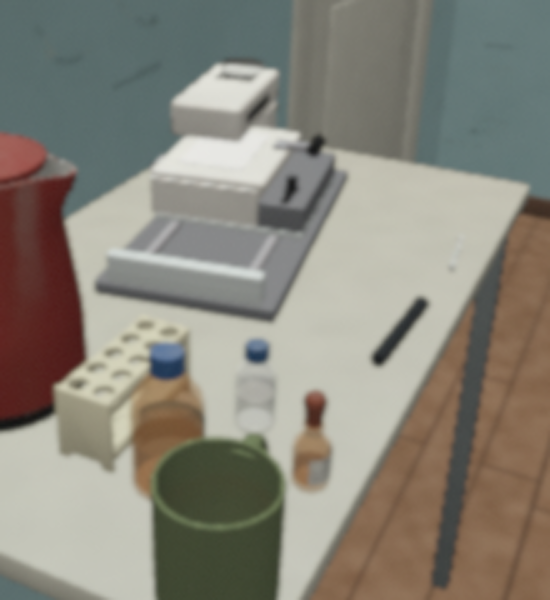

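The top view shows the handle at about (349,195) px, the release knob at about (321,196), the end-stop bar from (257,156) to (263,209), and the reader turned slightly. The bystanders stand well to the left.

```bash
cat >> h.py <<'E'
def ray(cam,uv,z,st=None):
    a,b=world(cam,uv,.1,st),world(cam,uv,.2,st);return a+(b-a)*(z-a[2])/(b[2]-a[2])
E
python3 - <<'E'
from h import *
D=np.load("top.npy")
f=lambda c:(110+c[0]/2.6,110+c[1]/2.6)
P={}
for n,c,z in[("handle",(622,222),.109),("knob",(550,225),.09),("bedFL",(393,272),.018),("bedFR",(725,240),.018),("bedBL",(377,118),.018),("bar1",(383,120),.051),("bar2",(398,257),.051),("covFL",(512,205),.093),("covFR",(669,190),.093),("ledgeFL",(513,250),.07),("ledgeFR",(672,234),.07)]:
    P[n]=ray("top",f(c),z);print(n,P[n].round(3),world("top",f(c),med(D,f(c))).round(3))
for a,b in(("bedFR","bedFL"),("covFR","covFL"),("ledgeFR","ledgeFL")):
    v=P[b]-P[a];print(np.arctan2(-v[0],v[1]),np.linalg.norm(v))
E
```

```text
handle [ 0.543 -0.133  0.109] [ 0.543 -0.134  0.107]
knob [ 0.537 -0.055  0.09 ] [ 0.541 -0.057  0.073]
bedFL [0.48  0.123 0.018] [0.483 0.123 0.003]
bedFR [ 0.549 -0.28   0.018] [ 0.552 -0.285  0.   ]
bedBL [0.674 0.157 0.018] [0.678 0.157 0.003]
bar1 [0.661 0.148 0.051] [0.662 0.148 0.048]
bar2 [0.494 0.118 0.051] [0.498 0.118 0.024]
covFL [ 0.557 -0.009  0.093] [ 0.562 -0.012  0.07 ]
covFR [ 0.588 -0.191  0.093] [ 0.606 -0.21   0.021]
ledgeFL [ 0.509 -0.015  0.07 ] [ 0.514 -0.019  0.042]
ledgeFR [ 0.541 -0.201  0.07 ] [ 0.551 -0.215  0.019]
0.16756045950378112 0.40843833773126414
0.16799069521804455 0.18381490655282295
0.1720343523633406 0.1882151786765561
```

Call:
move_arm(
  deltas=[0.05,-0.03,0,0,0,0.03,1,0.1,-0.06,0,0,0,0.06,1,0.15,-0.09,0,0,0,0.09,1,0.2,-0.12,0,0,0,0.12,1,0.25,-0.15,0,0,0,0.15,1,0.3,-0.18,0,0,0,0.18,1,0.35,-0.21,0,0,0,0.2,1,0.4,-0.24,0,0,0,0.204,1,0.44,-0.265,0,0,0,0.204,1,0.458,-0.276,0,0,0,0.204,0.75,0.458,-0.276,0,0,0,0.204,0.75],
  squeeze=20,
)

```text
t: 2.48
tool_pos: [0.5452, -0.1331, 0.2295]
orientation: [3.13, 0.271, -0.001]
force: [0.2, 0.3, 0.2]
opening: 0.0777
gripper_force: 0.0
```

Run:
```python
from h import *
s=robot.read_state();print(s["t"],s["tool_pos"],Ro.from_rotvec(s["orientation"]).as_matrix().round(3))
im,D=robot.read_camera("wrist");cv2.imwrite("pics/w1.png",im[:,:,::-1]);np.save("w1.npy",D)
for l in("handle","release_knob","ledge","cover_hinge"):
    for r in robot.recognise("wrist",l)[:2]:
        print(l,np.round(r["uv"],1),round(r["confidence"],2),world("wrist",r["uv"],med(D,r["uv"]),s).round(4))
```

```text
2.475 [ 0.5451645  -0.13311861  0.22945964] [[ 0.985  0.172 -0.   ]
 [ 0.172 -0.985 -0.   ]
 [-0.     0.    -1.   ]]
handle [188.6 105.7] 0.89 [ 0.6057 -0.0638  0.0942]
release_knob [171.5 168.5] 0.82 [ 0.5454 -0.0531  0.0883]
ledge [192.8 118.9] 0.74 [ 0.5949 -0.0684  0.0927]
```

View pics/w1.png

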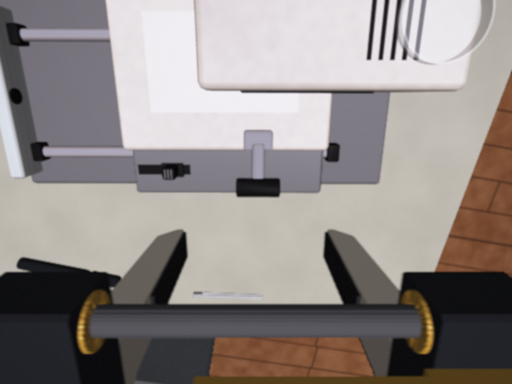

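The wrist view shows the handle bar spanning (236..280, 187), the knob at (171,170), and the rods level with the image, so the yaw is right.

Run:
```python
from h import *
s=robot.read_state();D=np.load("w1.npy");R=Ro.from_rotvec(s["orientation"]).as_matrix()
for n,uv,z in[("h",(258,187),.1),("hl",(236,188),.1),("hr",(280,187),.1),("knob",(171,171),.09),("bedL",(33,184),.018),("bedR",(380,184),.018),("ledgeL",(138,192),.07),("ledgeR",(321,191),.07),("covL",(124,150),.093),("covR",(329,149),.093),("bar",(33,170),.051)]:
    p=ray("wrist",uv,z,s);q=world("wrist",uv,med(D,uv),s);print(n,p.round(4),q.round(4),"tool",(R.T@(p-s["tool_pos"])).round(4))
```

```text
h [ 0.5438 -0.1382  0.1   ] [ 0.5462 -0.1377  0.1085] tool [-0.001   0.0029  0.1297]
hl [ 0.5394 -0.1183  0.1   ] [ 0.5416 -0.1183  0.1074] tool [-0.0019 -0.0175  0.1297]
hr [ 0.5472 -0.1583  0.1   ] [ 0.5492 -0.1573  0.1074] tool [-0.001   0.0233  0.1297]
knob [ 0.5428 -0.0552  0.09  ] [ 0.5428 -0.0552  0.09  ] tool [ 0.012  -0.0791  0.1397]
bedL [0.4798 0.121  0.018 ] [ 4.726e-01  1.331e-01 -4.000e-04] tool [-0.0204 -0.2634  0.2116]
bedR [ 0.5484 -0.2856  0.018 ] [ 5.447e-01 -2.935e-01  4.000e-04] tool [-0.0212  0.1489  0.2117]
ledgeL [ 0.5095 -0.0193  0.07  ] [4.84e-01 3.30e-03 1.00e-04] tool [-0.0148 -0.12    0.1597]
ledgeR [ 0.5418 -0.2045  0.07  ] [ 5.235e-01 -2.230e-01  1.000e-04] tool [-0.0141  0.068   0.1597]
covL [ 0.5561 -0.0117  0.093 ] [0.5413 0.0122 0.0294] tool [ 0.0325 -0.1197  0.1367]
covR [ 0.5883 -0.1966  0.093 ] [ 0.5808 -0.2124  0.0319] tool [0.0331 0.0679 0.1367]
bar [0.5086 0.0986 0.051 ] [0.5031 0.1091 0.0351] tool [ 0.0042 -0.2365  0.1786]
```

Call:
move_arm(
  deltas=[0.001,0.003,0.05,0,0,0,0.75,0.001,0.003,0.1,0,0,0,0.75,0.001,0.003,0.125,0,0,0,0.75,0.001,0.003,0.137,0,0,0,0.75,0.001,0.003,0.137,0,0,0,0.75,0.001,0.003,0.137,0,0,0,0.3,0.001,0.003,0.137,0,0,0,0.3,0.001,0.003,0.137,0,0,0,0.3,0.001,0.003,0.137,0,0,0,0.3],
  squeeze=20,
)

```text
t: 3.85
tool_pos: [0.5468, -0.1365, 0.0934]
orientation: [3.13, 0.268, 0.002]
force: [0.5, 1.0, 3.3]
opening: 0.0396
gripper_force: 20.0
```

Call:
move_arm(
  deltas=[0,-0.008,0,0,0,0,0.3,0,-0.016,0,0,0,0,0.3,0,-0.024,0,0,0,0,0.3,0,-0.032,0,0,0,0,0.3,0,-0.04,0,0,0,0,0.3,0,-0.048,0,0,0,0,0.3,0,-0.056,0,0,0,0,0.3,0,-0.064,0,0,0,0,0.3,0,-0.072,0,0,0,0,0.3,0,-0.08,0,0,0,0,0.3,0,-0.08,0,0,0,0,0.3],
)

```text
t: 5.22
tool_pos: [0.533, -0.0563, 0.0933]
orientation: [-3.129, -0.269, -0.002]
force: [-0.4, 3.2, 7.0]
opening: 0.0401
gripper_force: 20.0
```

Call:
move_arm(
  deltas=[0,-0.006,0,0,0,0,0.3,0,-0.012,0,0,0,0,0.3,0,-0.018,0,0,0,0,0.3,0,-0.024,0,0,0,0,0.3,0,-0.024,0,0,0,0,0.3],
)

```text
t: 5.85
tool_pos: [0.529, -0.033, 0.0933]
orientation: [-3.13, -0.269, -0.002]
force: [0.5, 1.3, 6.4]
opening: 0.0401
gripper_force: 20.0
```

Call:
move_arm(
  deltas=[0,-0.003,0,0,0,0,0.3,0,-0.006,0,0,0,0,0.3,0,-0.009,0,0,0,0,0.3,0,-0.012,0,0,0,0,0.3],
)

```text
t: 6.35
tool_pos: [0.5271, -0.0219, 0.0933]
orientation: [3.13, 0.268, 0.002]
force: [0.9, -2.8, 5.6]
opening: 0.0398
gripper_force: 20.0
```

Call:
move_arm(
  deltas=[0,-0.002,0,0,0,0,0.3,0,-0.004,0,0,0,0,0.3,0,-0.006,0,0,0,0,0.3,0,-0.006,0,0,0,0,0.3],
)

```text
t: 6.85
tool_pos: [0.526, -0.0158, 0.0933]
orientation: [3.13, 0.269, 0.002]
force: [0.5, -1.3, 5.3]
opening: 0.0401
gripper_force: 20.0
```

Call:
move_arm(
  deltas=[0,-0.002,0,0,0,0,0.3,0,-0.004,0,0,0,0,0.3,0,-0.006,0,0,0,0,0.3,0,-0.006,0,0,0,0,0.3],
)

```text
t: 7.35
tool_pos: [0.5255, -0.0128, 0.0933]
orientation: [3.125, 0.267, 0.003]
force: [3.5, -15.3, 0.8]
opening: 0.04
gripper_force: 20.0
```

Call:
move_arm(
  deltas=[0,0.002,0,0,0,0,0.3,0,0.002,-0.002,0,0,0,0.3,0,0.002,-0.004,0,0,0,0.3,0,0.002,-0.006,0,0,0,0.3,0,0.002,-0.008,0,0,0,0.3,0,0.002,-0.009,0,0,0,0.3,0,0.002,-0.009,0,0,0,0.3],
)

```text
t: 8.22
tool_pos: [0.5258, -0.0129, 0.1008]
orientation: [3.128, 0.268, 0.004]
force: [12.0, -5.9, -10.4]
opening: 0.0397
gripper_force: 20.0
```

Call:
move_arm(
  deltas=[0,0,-0.001,0,0,0,0.3,0,0,-0.002,0,0,0,0.3,0,0,-0.002,0,0,0,0.3],
)

```text
t: 8.6
tool_pos: [0.5257, -0.0129, 0.1019]
orientation: [3.129, 0.268, 0.003]
force: [16.7, -7.6, -16.8]
opening: 0.0397
gripper_force: 20.0
```

Run:
```python
from h import *
s=robot.read_state();print(s["t"],s["tool_pos"],s["force"],s["wrist_torque"])
im,D=robot.read_camera("wrist");cv2.imwrite("pics/w2.png",im[:,:,::-1])
```

```text
8.6 [ 0.52568605 -0.01291281  0.10192251] [ 16.74969621  -7.61797951 -16.80210943] [-1.08814281 -2.57580881  0.0083429 ]
```

View pics/w2.png

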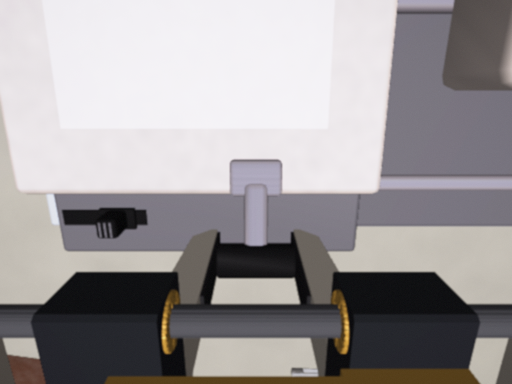

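The wrist view shows the bar gripped at (256,260) between the pads, with the knob at (117,220). The upward pull is rising, but so is a sideways force. I'll relieve the sideways part first so the verdict is clear.

Call:
move_arm(
  deltas=[0.001,0,0,0,0,0,0.3,0.002,0,0,0,0,0,0.3,0.002,0,0,0,0,0,0.3],
)

```text
t: 9.02
tool_pos: [0.5257, -0.0129, 0.1014]
orientation: [3.128, 0.268, -0.004]
force: [5.6, -9.5, -12.4]
opening: 0.04
gripper_force: 20.0
```

Call:
move_arm(
  deltas=[0.001,0,-0.001,0,0,0,0.3,0.001,0,-0.001,0,0,0,0.3],
)

```text
t: 9.28
tool_pos: [0.5257, -0.0129, 0.1017]
orientation: [3.128, 0.268, -0.008]
force: [4.1, -10.5, -13.7]
opening: 0.04
gripper_force: 20.0
```

Caught: the pull holds steady at about 14 N with the sideways force relieved and no further opening. A free cover weighs only about 1.4 N at the handle. I'll lower it shut and let go.

Call:
move_arm(
  deltas=[-0.001,0,0.004,0,0,0,0.3,-0.002,0,0.008,0,0,0,0.3,-0.003,0,0.011,0,0,0,0.3,-0.003,0,0.011,0,0,0,0.3,-0.003,0,0.011,0,0,0,0.7,-0.003,0,0.011,0,0,0,0.7,-0.003,0,0.011,0,0,0,0.7,-0.003,0,-0.02,0,0,0,0.7,-0.003,0,-0.06,0,0,0,0.7,-0.003,0,-0.06,0,0,0,0.7],
)

```text
t: 10.52
tool_pos: [0.5273, -0.0125, 0.1685]
orientation: [3.129, 0.268, 0.01]
force: [0.3, -0.3, 0.4]
opening: 0.0652
gripper_force: 0.0
```

Run:
```python
from h import *
s=robot.read_state();print(s["t"],s["tool_pos"],s["force"])
im,D=robot.read_camera("wrist");cv2.imwrite("pics/w3.png",im[:,:,::-1]);np.save("w3.npy",D)
```

```text
10.525 [ 0.52728466 -0.01247168  0.16851131] [ 0.31188545 -0.34400109  0.38567183]
```

View pics/w3.png

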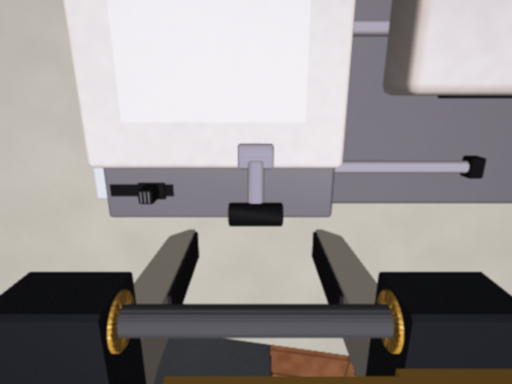

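The bar is at (256,214), the knob top at about (148,192), and the carriage is up against the end-stop bar at (100,180).

Run:
```python
from h import *
s=robot.read_state();D=np.load("w3.npy");R=Ro.from_rotvec(s["orientation"]).as_matrix()
for n,uv,z in[("h",(256,214),.1),("knob",(148,192),.09),("knobR",(157,192),.09),("covL",(92,166),.093),("covR",(342,166),.093)]:
    p=ray("wrist",uv,z,s);q=world("wrist",uv,med(D,uv,1),s);print(n,p.round(4),q.round(4),"tool",(R.T@(p-s["tool_pos"])).round(4))
```

```text
h [ 0.523  -0.0137  0.1   ] [ 0.5252 -0.0133  0.1058] tool [-0.0034  0.0008  0.0663]
knob [0.5231 0.069  0.09  ] [0.5222 0.0697 0.0875] tool [ 0.0106 -0.0807  0.0763]
knobR [0.5242 0.0623 0.09  ] [0.5194 0.0658 0.0764] tool [ 0.0106 -0.0739  0.0763]
covL [0.5371 0.1096 0.093 ] [0.5359 0.1114 0.0892] tool [ 0.0314 -0.1184  0.0733]
covR [ 0.5677 -0.0696  0.093 ] [ 0.5569 -0.0901  0.0275] tool [0.031  0.0634 0.0735]
```

Call:
move_arm(
  deltas=[0.01,-0.03,0,0,0,0,0,0.01,-0.052,0,0,0,0,0,0.01,-0.052,0,0,0,0,0,0.01,-0.052,0,0,0,0,0,0.01,-0.052,0.03,0,0,0,0,0.01,-0.052,0.06,0,0,0,0,0.01,-0.052,0.075,0,0,0,0,0.01,-0.052,0.08,0,0,0,0,0.01,-0.052,0.08,0,0,0,0],
  squeeze=10,
)

```text
t: 11.7
tool_pos: [0.5263, 0.0402, 0.0851]
orientation: [3.13, 0.267, 0.001]
force: [0.5, -0.3, 0.7]
opening: 0.0007
gripper_force: 0.0
```

Call:
move_arm(
  deltas=[0,-0.003,-0.002,0,0,0,0,0,-0.006,-0.002,0,0,0,0,0,-0.009,-0.002,0,0,0,0,0,-0.012,-0.002,0,0,0,0,0,-0.015,-0.002,0,0,0,0,0,-0.018,-0.002,0,0,0,0,0,-0.018,-0.002,0,0,0,0],
)

```text
t: 12.58
tool_pos: [0.5228, 0.0585, 0.0866]
orientation: [-3.13, -0.268, 0.0]
force: [-0.4, -0.3, -0.1]
opening: 0.0004
gripper_force: 0.1
```

Call:
move_arm(
  deltas=[0,-0.003,0,0,0,0,0,0,-0.006,0,0,0,0,0,0,-0.009,0,0,0,0,0],
)

```text
t: 12.95
tool_pos: [0.5213, 0.0671, 0.0866]
orientation: [3.13, 0.268, -0.0]
force: [0.9, -2.8, 0.9]
opening: 0.0005
gripper_force: 1.3
```

Run:
```python
from h import *
s=robot.read_state();print(s["t"],s["tool_pos"],s["force"])
im,D=robot.read_camera("wrist");cv2.imwrite("pics/w4.png",im[:,:,::-1]);np.save("w4.npy",D)
```

```text
12.95 [0.5213078  0.06709077 0.08658293] [ 0.94586514 -2.8287436   0.91059938]
```

View pics/w4.png

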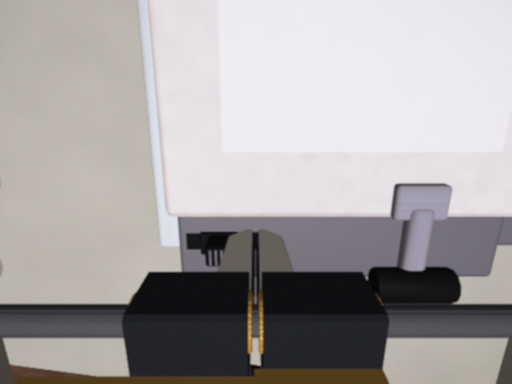

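The closed fingertips at (235,245) are now against the knob at (215,248); its slot continues left to (187,241).

Call:
move_arm(
  deltas=[0,-0.003,0,0,0,0,0,0,-0.006,0,0,0,0,0,0,-0.009,0,0,0,0,0,0,-0.012,0,0,0,0,0,0,-0.014,0,0,0,0,0,0,-0.014,0,0,0,0,0],
)

```text
t: 13.75
tool_pos: [0.5208, 0.0709, 0.087]
orientation: [3.114, 0.263, 0.002]
force: [6.5, -50.6, -0.6]
opening: 0.0005
gripper_force: 25.0
```

Call:
move_arm(
  deltas=[0,0.012,0,0,0,0,0,0,0.025,0,0,0,0,0,0,0.025,-0.04,0,0,0,0,0,0.05,-0.08,0,0,0,0,-0.01,0.095,-0.08,0,0,0,0.5,-0.01,0.095,-0.08,0,0,0,0.75,-0.01,0.095,-0.08,0,0,0,0.75],
)

```text
t: 14.62
tool_pos: [0.5249, -0.0138, 0.1661]
orientation: [-3.129, -0.267, 0.001]
force: [-0.1, 0.1, -0.4]
opening: 0.0256
gripper_force: 0.0
```

Run:
```python
from h import *
s=robot.read_state();print(s["t"],s["tool_pos"],s["force"])
im,D=robot.read_camera("wrist");cv2.imwrite("pics/w5.png",im[:,:,::-1]);np.save("w5.npy",D)
```

```text
14.625 [ 0.52488992 -0.01381995  0.16612694] [-0.07934157  0.09083374 -0.42781823]
```

View pics/w5.png

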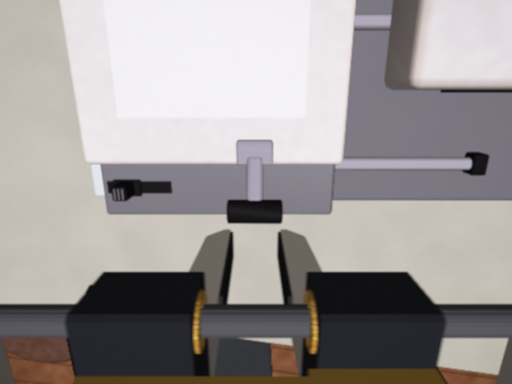

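The knob has moved from 108 px to 132 px left of the bar. That's 18 mm, so the release is fully across. Re-gripping the handle.

Call:
move_arm(
  deltas=[0.001,-0.001,0,0,0,0,0.75,0.001,-0.001,0,0,0,0,0.75,0.001,-0.001,0.03,0,0,0,0.75,0.001,-0.001,0.06,0,0,0,0.75,0.001,-0.001,0.073,0,0,0,0.75,0.001,-0.001,0.073,0,0,0,0.75,0.001,-0.001,0.073,0,0,0,0.3,0.001,-0.001,0.073,0,0,0,0.3,0.001,-0.001,0.073,0,0,0,0.3,0.001,-0.001,0.073,0,0,0,0.3],
  squeeze=20,
)

```text
t: 15.92
tool_pos: [0.5265, -0.0133, 0.0943]
orientation: [3.13, 0.268, 0.002]
force: [-0.4, 0.9, 2.6]
opening: 0.0402
gripper_force: 20.0
```

Call:
move_arm(
  deltas=[0.001,0,-0.009,0,0,0,0.3,0.002,0,-0.018,0,0,0,0.3,0.004,0,-0.026,0,0,0,0.3,0.006,0,-0.035,0,0,0,0.3,0.009,0,-0.044,0,0,0,0.3,0.012,0,-0.052,0,0,0,0.3,0.012,0,-0.052,0,0,0,0.3],
)

```text
t: 16.8
tool_pos: [0.538, -0.0113, 0.1463]
orientation: [3.13, 0.268, -0.0]
force: [-2.6, -1.8, -1.2]
opening: 0.04
gripper_force: 20.0
```

Call:
move_arm(
  deltas=[0.005,0,-0.011,0,0,0,0.3,0.0105,0,-0.0215,0,0,0,0.3,0.017,0,-0.0315,0,0,0,0.3,0.024,0,-0.041,0,0,0,0.3,0.0315,0,-0.05,0,0,0,0.3,0.04,0,-0.059,0,0,0,0.3,0.0485,0,-0.067,0,0,0,0.3,0.058,0,-0.074,0,0,0,0.3,0.068,0,-0.081,0,0,0,0.3,0.073,0,-0.084,0,0,0,0.3,0.073,0,-0.084,0,0,0,0.3,0.073,0,-0.084,0,0,0,0.3],
)

```text
t: 18.3
tool_pos: [0.6098, 0.0011, 0.2295]
orientation: [-3.13, -0.268, 0.0]
force: [0.1, -1.6, -3.0]
opening: 0.0398
gripper_force: 20.0
```

Run:
```python
from h import *
s=robot.read_state();print(s["t"],s["tool_pos"],s["force"],s["opening"])
im,D=robot.read_camera("scene");a=im[90:330,170:390,::-1];b,_=robot.read_camera("top");b=b[110:290,240:410,::-1]
a=cv2.resize(a,(440,480),interpolation=2);b=cv2.resize(b,(350,371),interpolation=2)
c=np.zeros((480,790,3),np.uint8);c[:,:440]=a;c[:371,440:]=b;cv2.imwrite("pics/f.png",c)
```

```text
18.3 [0.60975525 0.00114377 0.22953271] [ 0.14776037 -1.57640078 -2.95704779] 0.039799995066229193
```

View pics/f.png

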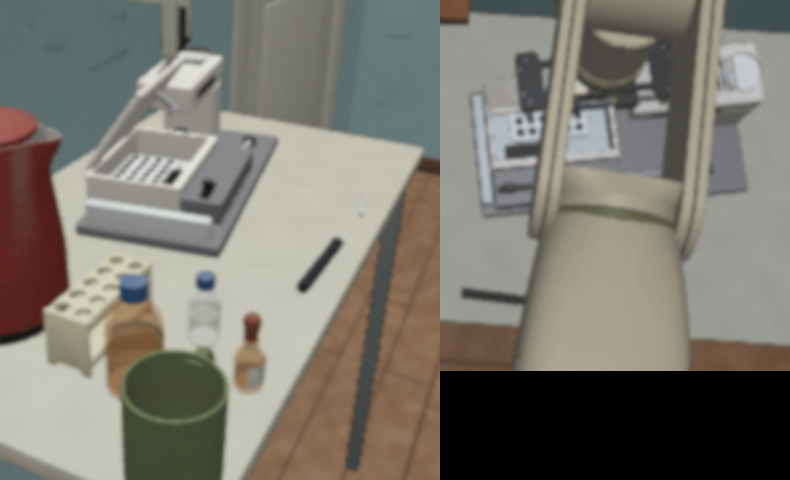

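The picture shows the cover raised to about 55° and held (cover edge from (95,165) to (165,90)), with the carriage box against the end stop and the bystanders unmoved. I'll give one small nudge towards the stop to be sure it's seated.

Call:
move_arm(
  deltas=[0,-0.001,0,0,0,0,0.3,0,-0.002,0,0,0,0,0.3,0,-0.002,0,0,0,0,0.3,0,-0.002,0,0,0,0,0.3],
)

```text
t: 18.9
tool_pos: [0.6097, 0.0015, 0.2295]
orientation: [3.128, 0.266, 0.001]
force: [3.3, -8.4, -5.8]
opening: 0.0399
gripper_force: 20.0
```

It didn't move and the reaction rose to about 8 N, so it is against the stop.

```bash
python3 -c "
from plant import robot
print(robot.close_job())"
```

```text
the job is handed in; nothing more can be done
None
```

I slid the carriage to its end stop with the cover shut; the tug showed the cover was caught, so I slid the release fully across, raised the cover to about 55° and handed the job in at about 19 s while still holding it, with the bottles and mug untouched.

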